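Start the loose hand bolt of a shaker platform

ROBOT

A 6-joint arm with a two-finger parallel gripper is mounted at the origin on the work surface. World frame = base frame: x ahead of the robot, y to its left, z up, the work surface at z = 0. Lengths are in mm, angles in degrees, forces in N, time in s.
With the tool pointing down it reaches from about 300 to 875 mm from the base axis. Payload 6.4 kg.
Tool frame: the origin (TCP) lies at the very end of the fingers, on their centre line; the grasp point (between the pads) lies 19 mm behind it (grip_depth is the distance from the TCP to the grasp point, in mm); z points along the fingers, y is the direction in which the jaws open and shut (so a half turn about z gives the same grasp; the last joint's range is limited). The gripper opens to 85 mm and grips with 20 to 120 N. Pads are 22 mm wide; open, the fingers measure 114 mm over their backs; the gripper's body (76 mm by 85 mm) begins 54 mm behind the grasp point. The pads swing forward as they close: fully open they stand 13 mm farther back than shut.
Start: joints at [-88.711, 10.359, 92.074, -0, 77.567, -11.82], TCP at [130.43, -560.026, 231.288] pointing down, gripper open.
Joint ranges: [-171.53, 171.53], [-51.25, 118.39], [17.06, 147.69], [-65.23, 245.23], [0, 150.52], [-178.68, 178.68]. Speed limits (degrees/s): [147.25, 147.25, 172.46, 180, 180, 180].

INTERFACE

Orientations are given as [roll, pitch, yaw] about the fixed x, y, z axes, in that order (R = Rz(yaw) Ry(pitch) Rx(roll)).
In Python, from workcell import * gives the robot as it stands.
- The arm moves only by the tool move_arm, never from a script. Its argument "increments" is a list that holds one entry, the list of rows, each a list of 5 numbers: the shift along the tool's x, y, z in cm, then the turn about the tool's z in degrees, then the gripper's target within -1 to 1 (shut at 1, half-way at 0, fully open at -1). In form: [[[dx, dy, dz, roll, grip], ...]]. A call has 1 to 8 rows; each row is the pose to reach, as a shift and turn from the pose commanded when the call began, along the tool's axes at that moment; what a row does not reach only later rows make up. A row lasts 1/8 s, in which the tool goes at most 62.5 mm and 10.7 degrees, less where a joint would pass 70% of its speed; a pose out of reach is approached as far as the arm can. A call with a gripper value outside its range is refused whole. The fingers move at their own pace and stop on an object; "grip_force" is the grip in N (left out, the last holds). Time passes only in rows, so rows that repeat a pose let the fingers close. It gives the time, the measured TCP pose, the force and the opening at its end, in the units of the state.
- get_state(): the state, without advancing time (a new reading comes with each control period).
- capture(name): name is "scene" or "top" or "wrist"; returns (picture, depth): 384x512x3 uint8, blue, green, red; 384x512 float32, mm along the optical axis (not along the pixel's ray), 0 where there is no reading.
- calibration(name): a dict with "mtx" (3x3 intrinsics, pixels), "D" ([k1, k2, p1, p2, k3] as OpenCV has them; the pictures are not rectified), "R" (3x3) and "t" (3): a world point X has camera coordinates R X + t. Camera axes: x right, y down, z forward; pixel columns grow to the right and rows downward; lengths in mm; the calibration is good to about 2 mm. A picture is of the moment at which its call begins: read the wrist's pose just before it. calibration takes no time and is no camera call; for the wrist camera it gives the pose at the moment of the call.
- job_done(): hands the job in, once; it reports no verdict.
The state is a dict: "clock": time; "joints": joint angles; "qvel": joint speeds; "joint_efforts": joint torques, N m; "tcp_pos": TCP position; "orientation": TCP orientation; "wrist_force": force on the tool from outside, world axes, zero at the start; "wrist_torque": the same for the moment, N m; "width": finger opening in mm.
Only numpy, scipy, OpenCV 4.12 (cv2) and the standard library are available. Lean on these libraries where they do the work, as an engineer would, in place of code of your own. Each camera call takes 0.05 s, during which the arm holds its last target. There are 200 camera calls.

TASK

Of the two black hand bolts that hold the orbital shaker's platform, one is screwed down tight and the other stands proud, its thread not yet started; start the loose one. Turn it backward (anticlockwise seen from above) until you feel it drop as the threads meet, then turn it forward (clockwise) one full turn from there, and finish still gripping its knob, the bolt started but not run down, because the platform is lined up while you hold it. Leave the tight bolt as it is and do not knock the flasks, bottles and other things about.

Things in the scene. Friction and masses are not known exactly. Their poses are not given: they have to be found in the camera images.
- shaker: the orbital shaker, fixed to the bench: white housing 340 x 300 mm (x by y), aluminium platform 320 x 290 mm on top, upper face 126 mm above the bench. Origin: centre of its underside; its control panel is on its -x side. The bolts stand at (-50, +85) and (-50, -85) mm in its frame; two clamped 100 mL flasks, tops 246 mm above the bench, at (105, +85) and (105, -85) mm
- bolt_a: one of the two black hand bolts that hold the shaker's platform: upright steel shank 20 mm thick, round fluted black knob 40 mm across and 24 mm high with a white index mark on top. Captive: it cannot be taken out (a loose one lifts at most 6 mm). Origin: on its axis at the knob's underside; z up. Which of the two places holds which bolt varies
- bolt_b: one of the two black hand bolts that hold the shaker's platform: upright steel shank 20 mm thick, round fluted black knob 40 mm across and 24 mm high with a white index mark on top. Captive: it cannot be taken out (a loose one lifts at most 6 mm). Origin: on its axis at the knob's underside; z up. Which of the two places holds which bolt varies
- bolt_a_top (a point): centre of the top face of bolt_a's knob, 24 mm above its body's origin. On a tight bolt the knob sits down on its brass bush, its top 29 mm above the platform; on a bolt that is not started it stands proud, top about 50 mm above the platform, with about 21 mm of bare shank between knob and bush (bush: 46 mm across, 5 mm high)
- bolt_b_top (a point): centre of the top face of bolt_b's knob, 24 mm above its body's origin. On a tight bolt the knob sits down on its brass bush, its top 29 mm above the platform; on a bolt that is not started it stands proud, top about 50 mm above the platform, with about 21 mm of bare shank between knob and bush (bush: 46 mm across, 5 mm high)
- turn_a (a joint): turn of bolt_a (rad), growing clockwise seen from above: forward, tightening; right-hand thread, 4 mm per turn of 6.28. 0: its leading thread comes off the start of the boss's thread; turned back to about -0.1 it drops about 4 mm by its own weight (2.5 N) or a light push, unless the grip holds it up. Not started it stands at 0.5 to 2.2, climbing 0.64 mm per rad turned back. Needs about 0.05 N m
- down_a (a joint): how far bolt_a has gone down, in m, 0 with the bolt standing on the very start of the boss's thread, 22 mm run fully down: not started it reads 0 to 1.5 mm, just after the drop about 4 mm, a full turn later about 8 mm; once started it has 0.8 mm of play
- turn_b (a joint): turn of bolt_b in rad, growing clockwise seen from above, 0 as found; if tight it takes 0.9 N m to turn
- amber_bottle: amber glass reagent bottle with black cap, 76 mm across, 170 mm tall, standing on the bench; origin at the centre of its underside
- tissue_roll: white paper tissue roll, 96 mm across, 100 mm tall, standing on the bench; origin at the centre of its underside
- red_cap_jar: white jar with red cap, 60 mm across, 65 mm tall, standing on the bench; origin at the centre of its underside
- round_flask: round-bottomed glass flask in its cork ring, 90 mm across, 154 mm tall, standing on the bench; origin at the centre of its underside
- wash_bottle: white wash bottle with red cap and spout, 70 mm across, 197 mm tall, standing on the bench; origin at the centre of its underside
- screwdriver: screwdriver lying on the bench, 190 mm long
- vial: small glass vial with blue cap, 28 mm across, 52 mm tall, standing on the shaker's platform between the bolts, towards the flasks; origin at the centre of its underside
- stopper: red stopper, 28 mm across, 26 mm tall, standing on the shaker's platform near its front edge; origin at the centre of its underside

How it is judged (in metres and radians):
On the way, in this order (a step that is already met when the one before it is completed fails the run):
1. the loose bolt has been turned backward until its thread dropped in (value of joint turn_a below 0.3 rad and value of joint down_a above 0.0026 m), for 0.1 s.
2. it has been turned forward about one turn from the drop and is started in its thread (value of joint turn_a between 4.6 and 7.9 rad and value of joint down_a between 0.0055 and 0.0098 m), for 0.2 s.
At the end, for the whole second after the job is handed in: The bolt that was loose stands three quarters of a turn to one and a quarter turns forward of the drop (turn 4.6 to 7.9 rad), started in its thread 5.5 to 9.8 mm down, at rest, and the fingers still grip it with more than 2 N (all of step 2 and velocity of joint turn_a between -0.3 and 0.3 rad/s and contact force between the fingers and bolt_a above 2 N); the arm keeps its last pose, push and grip.
It fails at once if the tight bolt is turned by more than about 15 degrees (value of joint turn_b above 0.25 rad or value of joint turn_b below -0.25 rad).
It fails at once if a bystander is knocked over or pushed more than 30 mm (distance of any of amber_bottle, tissue_roll, red_cap_jar, round_flask, wash_bottle, screwdriver, vial, stopper from where it was at the start of the episode above 0.03 m or angle between any of amber_bottle, tissue_roll, red_cap_jar, round_flask, wash_bottle, vial, stopper's own z axis and vertical above 0.5 rad).
It also fails if it takes over 72 s, if anything falls off the work surface, if the arm or the gripper's body presses on something with over 40 N, if the wrist force passes 120 N, or if a joint passes its speed limit or range.

## Working session

There is one attempt and no reset: what is moved stays moved. The work goes in short steps, Python scripts to look and compute and a tool call to move; the robot and the scene stay as the last step left them, time stands still between calls to the robot, and variables do not carry over. Pictures are saved under pics/ and viewed, about 8 in all and at most 12, crops included, and the job is handed in when it is done.

Besides the shell and the picture viewer there is one more tool, called in YAML: its name, and indented under it one key for each argument. move_arm: Moves the arm, as the interface text tells. Its arguments: {"type":"object","properties":{"increments":{"type":"array"},"grip_force":{"type":"number"}},"required":["increments"]}

```bash
mkdir -p pics; cat > h.py <<'E'
from workcell import *
import numpy as np, cv2
def ray(name,px,z,c=None):
    c=c or calibration(name); K=np.array(c["mtx"],float);D=np.array(c["D"],float);R=np.array(c["R"]);t=np.array(c["t"]).ravel()
    u=cv2.undistortPoints(np.array([[px]],float),K,D)[0,0]
    d=R.T@np.array([u[0],u[1],1.]); o=-R.T@t
    return o+d*(z-o[2])/d[2]
E
python3 - <<'E'
from h import *
s=get_state(); print(s)
a,_=capture("scene"); b,_=capture("top")
cv2.imwrite("pics/a.png",np.hstack([a,b])[:, :])
cv2.imwrite("pics/s1.png",a);cv2.imwrite("pics/t1.png",b)
for n in("scene","top"):
  c=calibration(n);print(n,np.round(c["R"],3).tolist(),c["t"],np.array(c["mtx"]).tolist())
E
```

```text
{'clock': 0.0, 'joints': array([-8.87104240e+01,  1.04038683e+01,  9.21310375e+01, -1.74892221e-04,
        7.75654932e+01, -1.18191078e+01]), 'qvel': array([ 0.04377613,  0.01077309, -0.01326956, -0.06418249,  0.00627897,
       -0.00067572]), 'joint_efforts': array([-3.90144714e-04, -4.44885314e+01, -3.51336443e+01, -2.57871915e-05,
        9.14617383e-03, -3.61332425e-06]), 'tcp_pos': array([ 130.42298446, -559.46017741,  230.36997143]), 'orientation': array([-1.79901694e+02, -2.03968768e-02,  1.31087042e+01]), 'wrist_force': array([ 0.17981307, -0.90596672,  0.62223854]), 'wrist_torque': array([0.02750271, 0.00398903, 0.00552663]), 'width': 85.68098919348148}
scene [[-0.079, 0.997, 0.009], [0.684, 0.061, -0.727], [-0.725, -0.052, -0.687]] [  51.44157345 -275.11367321 1821.28575579] [[459.64631123707335, 0.0, 255.24619288859293], [0.0, 459.64631123707335, 191.66453463964115], [0.0, 0.0, 1.0]]
top [[0.011, -1.0, 0.008], [-0.996, -0.012, -0.084], [0.084, -0.007, -0.996]] [ -13.79445645  537.8552726  1141.29049644] [[358.1088984136434, 0.0, 252.61103053147772], [0.0, 358.1088984136434, 189.8815110080178], [0.0, 0.0, 1.0]]
```

View pics/t1.png

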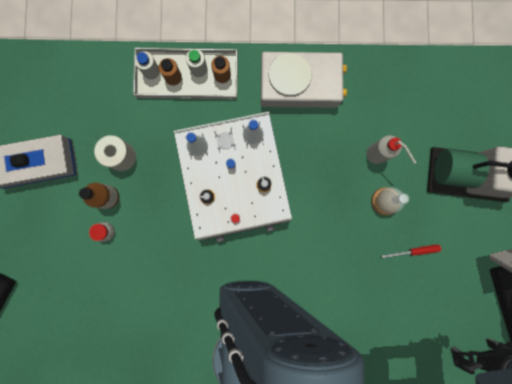

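View pics/s1.png

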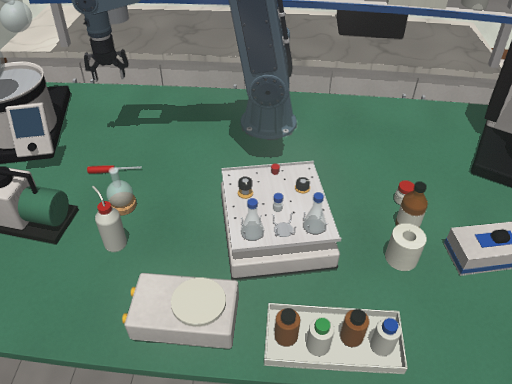

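The loose bolt looks like the scene-left one (245,184), which is the top view's right one (264,184); the other is at (302,185) / (207,197). I'll measure both.

```bash
python3 - <<'E'
from h import *
a=cv2.imread("pics/s1.png");b=cv2.imread("pics/t1.png")
def knob(im,px,r=14):
    x,y=px;g=im[y-r:y+r,x-r:x+r].max(2);m=(g<70).astype(np.uint8)
    n,l,s,c=cv2.connectedComponentsWithStats(m);k=1+np.argmax(s[1:,4]);return c[k]+[x-r,y-r],s[k]
for nm,pt,ps in(("R",(264,184),(245,184)),("L",(207,197),(302,185))):
    ct,st=knob(b,pt);cs,ss=knob(a,ps);print(nm,ct,st,cs,ss)
    for z in(143,164): print(z,ray("top",ct,z).round(1),ray("scene",cs,z).round(1))
c=np.hstack([cv2.resize(b[100:245,165:300],None,fx=3,fy=3,interpolation=2),cv2.resize(a[160:280,210:345],None,fx=2.9,fy=3.625,interpolation=2)])
cv2.imwrite("pics/c1.png",c)
E
```

```text
R [263.87037037 185.31481481] [ 8  8 12 13 54] [244.47058824 184.23529412] [  8   7  12  13 102]
143 [541.6 -39.5 143. ] [526.2 -42.5 143. ]
164 [539.5 -38.7 164. ] [549.1 -40.1 164. ]
L [207.63934426 197.01639344] [ 8  8 12 12 61] [301.78 185.23] [  8   7  13  13 100]
143 [505.5 123.5 143. ] [515.5 124.8 143. ]
164 [504.2 121.1 164. ] [538.6 123.3 164. ]
```

View pics/c1.png

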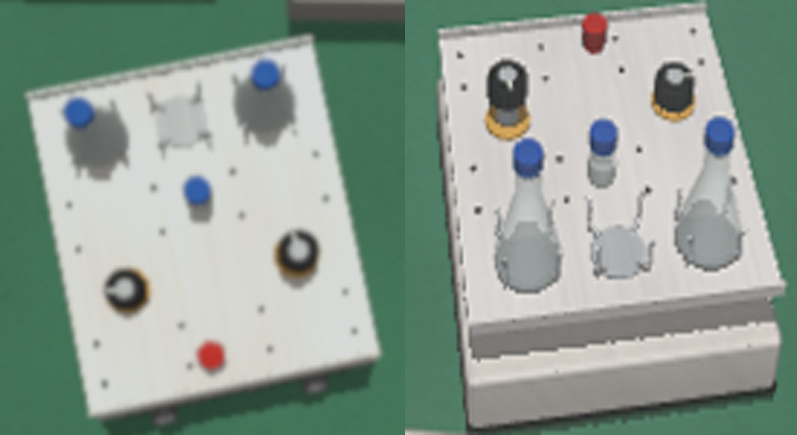

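The crop shows bare shank under the bolt at top-crop (297,250) / scene-crop (508,95), so the loose bolt is at about (541,-39). The other at (125,290) sits down on its bush. Moving over now.

move_arm:
  increments:
    - [[4.3,-3.4,-2,-9,-1],[8.6,-6.9,-4,-18,-1],[13,-10.3,-4,-27,-1],[17.3,-13.8,-4,-36,-1],[21.6,-17.2,-4,-45,-1],[25.9,-20.7,-4,-54,-1],[30.2,-24.1,-4,-63,-1],[34.5,-27.6,-4,-72,-1]]
  grip_force: 20

```text
clock: 1.1
tcp_pos: [404.6, -211.3, 271.2]
orientation: [180.0, 0.0, 85.4]
wrist_force: [0.6, -0.4, -1.4]
width: 85.4
```

move_arm:
  increments:
    - [[4.6,3,0,-8,-1],[9.2,6,0,-16,-1],[13.8,9.1,0,-24,-1],[18.4,12.2,0,-31,-1],[18.4,12.2,0,-31,-1]]

```text
clock: 1.72
tcp_pos: [542.2, -36.8, 270.5]
orientation: [-180.0, -0.1, 116.5]
wrist_force: [0.4, -1.4, 0.3]
width: 85.6
```

```bash
python3 - <<'E'
from h import *
s=get_state();c=calibration("wrist");print(s["clock"],s["tcp_pos"],s["orientation"],s["joints"].round(1))
w,d=capture("wrist");cv2.imwrite("pics/w1.png",w);np.save("d1.npy",d)
import pickle;pickle.dump(c,open("c1.pkl","wb"))
E
```

```text
1.725 [542.18397874 -36.84361918 270.54637197] [-1.79987522e+02 -7.39444498e-02  1.16451601e+02] [-16.4   4.5  94.    0.   81.5 -42.9]
```

View pics/w1.png

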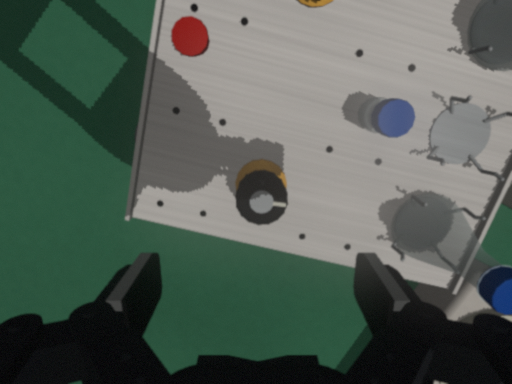

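Wrist picture: proud knob at about (262,198), its bush behind it at (262,175); vial at (395,117), stopper at (190,36). I'll get the knob-top centre.

```bash
python3 - <<'E'
from h import *
import pickle
c=pickle.load(open("c1.pkl","rb"));w=cv2.imread("pics/w1.png");d=np.load("d1.npy")
x0,y0,x1,y1=225,150,300,235
# top-face mask by depth -> world
K=np.array(c["mtx"]);R=np.array(c["R"]);t=np.array(c["t"]).ravel()
v,u=np.mgrid[y0:y1,x0:x1];p=cv2.undistortPoints(np.stack([u.ravel(),v.ravel()],1).astype(float)[:,None],K,np.array(c["D"]))[:,0]
z=d[y0:y1,x0:x1].ravel();X=(np.c_[p*z[:,None],z]-t)@R
m=(X[:,2]>165)&(X[:,2]<190)
print(m.sum(),np.median(X[m,2]),X[m].mean(0),X[m].min(0),X[m].max(0))
(cx,cy),r=cv2.minEnclosingCircle(np.stack([u.ravel()[m],v.ravel()[m]],1).astype(np.float32));print(cx,cy,r,ray("wrist",(cx,cy),np.median(X[m,2]),c))
E
```

```text
2153 176.48769854060356 [544.47775242 -38.21620657 175.96275303] [525.21446223 -59.86096948 165.15336201] [565.84776989 -19.65049843 179.16012093]
261.30767822265625 198.76922607421875 26.78545379638672 [544.42972471 -38.03852325 176.48769854]
```

move_arm:
  increments:
    - [[-0.25,0.13,3,4,-1],[-0.25,0.13,7,8,-1],[-0.25,0.13,10,8,-1],[-0.25,0.13,12,8,-1],[-0.25,0.13,12.6,8,-1],[-0.25,0.13,12.6,8,-1]]

```text
clock: 2.52
tcp_pos: [543.1, -42.4, 145.5]
orientation: [-180.0, -0.0, 108.0]
wrist_force: [1.0, -0.8, 0.7]
width: 85.5
```

move_arm:
  increments:
    - [[0,0,0,0,1],[0,0,0,0,1],[0,0,0,0,1],[0,0,0,0,1],[0,0,0,0,1],[0,0,0,0,1],[0,0,0,0,1],[0,0,0,0,1]]

```text
clock: 3.52
tcp_pos: [547.0, -41.1, 147.3]
orientation: [179.5, 0.1, 108.1]
wrist_force: [10.8, 3.8, 0.6]
width: 39.3
```

```bash
python3 - <<'E'
from h import *
s=get_state();print({k:np.round(v,2) for k,v in s.items()})
w,d=capture("wrist");cv2.imwrite("pics/w2.png",w)
E
```

```text
{'clock': np.float64(3.52), 'joints': array([-16.8 ,  11.9 , 100.62,   0.18,  67.01, -34.98]), 'qvel': array([ 0.05, -0.07,  0.07,  0.06,  0.01,  0.06]), 'joint_efforts': array([ -2.72, -42.01, -27.4 ,  -1.92,   2.52,  -0.07]), 'tcp_pos': array([546.99, -41.14, 147.28]), 'orientation': array([1.7951e+02, 1.4000e-01, 1.0811e+02]), 'wrist_force': array([10.85,  3.76,  0.56]), 'wrist_torque': array([ 0.61, -1.46, -0.03]), 'width': np.float64(39.26)}
```

View pics/w2.png

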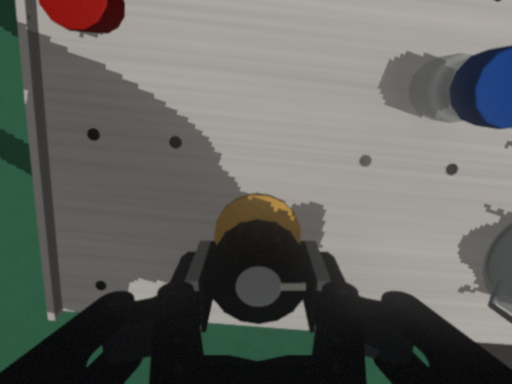

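Gripped (39 mm) but the TCP is dragged about 4 mm off. I'll recentre and regrip.

move_arm:
  increments:
    - [[0,0,0,0,-0.5],[0,0,0,0,-0.5],[0.3,0.4,0,0,-0.5],[0.3,0.4,0,0,-0.5],[0.3,0.4,0,0,1],[0.3,0.4,0,0,1],[0.3,0.4,0,0,1],[0.3,0.4,0,0,1]]

```text
clock: 4.58
tcp_pos: [546.0, -37.7, 145.3]
orientation: [-180.0, -0.0, 108.1]
wrist_force: [-3.3, -1.4, 2.8]
width: 39.5
```

move_arm:
  increments:
    - [[0,0,0,0,1],[0,0,0,-5,1],[0,0,0,-10,1],[0,0,0,-15,1],[0,0,0,-20,1],[0,0,0,-25,1],[0,0,0,-25,1]]

```text
clock: 5.45
tcp_pos: [545.6, -37.9, 145.4]
orientation: [-179.9, -0.0, 133.2]
wrist_force: [-6.0, -1.2, 4.8]
width: 39.3
```

```bash
cat > st.py <<'E'
from h import *
s=get_state();print({k:np.round(v,2).tolist() for k,v in s.items() if k not in("qvel","joint_efforts")})
E
python3 st.py
```

```text
{'clock': 5.45, 'joints': [-16.38, 12.23, 100.46, -0.05, 67.38, -59.53], 'tcp_pos': [545.62, -37.88, 145.42], 'orientation': [-179.93, -0.04, 133.17], 'wrist_force': [-6.04, -1.17, 4.76], 'wrist_torque': [-0.17, 0.86, 0.02], 'width': 39.31}
```

move_arm:
  increments:
    - [[0,0,0.1,-5,1],[0,0,0.1,-10,1],[0,0,0.1,-15,1],[0,0,0.1,-20,1],[0,0,0.1,-25,1],[0,0,0.1,-25,1]]

```text
clock: 6.2
tcp_pos: [545.3, -38.2, 143.7]
orientation: [-179.9, -0.1, 158.2]
wrist_force: [-2.5, -3.2, -3.6]
width: 39.3
```

move_arm:
  increments:
    - [[0,0,0.1,-5,1],[0,0,0.1,-10,1],[0,0,0.1,-15,1],[0,0,0.1,-20,1],[0,0,0.1,-20,1]]

```text
clock: 6.82
tcp_pos: [545.2, -38.6, 142.3]
orientation: [-179.9, -0.1, 178.1]
wrist_force: [-3.3, -4.1, -2.0]
width: 39.3
```

```bash
python3 st.py
```

```text
{'clock': 6.82, 'joints': [-16.43, 12.46, 100.59, -0.12, 67.06, -104.52], 'tcp_pos': [545.23, -38.6, 142.28], 'orientation': [-179.92, -0.13, 178.14], 'wrist_force': [-3.33, -4.14, -1.96], 'wrist_torque': [-0.77, 0.47, 0.05], 'width': 39.35}
```

move_arm:
  increments:
    - [[0,0,0.1,0,1],[0,0,0.1,0,1],[0,0,0.1,0,1]]

```text
clock: 7.2
tcp_pos: [545.3, -38.6, 142.2]
orientation: [-179.9, -0.1, 178.1]
wrist_force: [-7.1, -2.8, 3.0]
width: 39.3
```

move_arm:
  increments:
    - [[0,0,0.1,0,1],[0,0,0.1,0,1],[0,0,0.1,0,1]]

```text
clock: 7.58
tcp_pos: [545.3, -38.6, 142.1]
orientation: [-179.9, -0.1, 178.1]
wrist_force: [-9.9, -4.4, 9.9]
width: 39.0
```

move_arm:
  increments:
    - [[0,0,0.1,0,1],[0,0,0.1,0,1],[0,0,0.1,0,1]]

```text
clock: 7.95
tcp_pos: [545.4, -38.6, 142.0]
orientation: [-179.9, -0.1, 178.1]
wrist_force: [-13.9, -2.9, 17.9]
width: 39.1
```

The bolt went down about 3.3 mm and now stands firm, so it has dropped. I'll ease the push, open, check, then wind the wrist back to get range for the forward turn.

move_arm:
  increments:
    - [[0,0,-0.2,0,1],[0,0,-0.25,0,1],[0,0,-0.25,0,-0.5],[0,0,-0.25,0,-0.5],[0,0,-0.25,0,-0.5],[0,0,-0.25,0,-0.5]]

```text
clock: 8.7
tcp_pos: [546.3, -37.5, 142.8]
orientation: [180.0, 0.0, 178.1]
wrist_force: [-0.5, -0.4, 0.7]
width: 64.1
```

```bash
python3 st.py; python3 - <<'E'
from h import *
c=calibration("wrist");w,d=capture("wrist");t,_=capture("scene")
K=np.array(c["mtx"]);R=np.array(c["R"]);tt=np.array(c["t"]).ravel()
x0,y0,x1,y1=215,225,305,330
v,u=np.mgrid[y0:y1,x0:x1];p=cv2.undistortPoints(np.stack([u.ravel(),v.ravel()],1).astype(float)[:,None],K,np.array(c["D"]))[:,0]
z=d[y0:y1,x0:x1].ravel();X=(np.c_[p*z[:,None],z]-tt)@R
print("ztop",np.median(X[X[:,2]>160,2]), X[X[:,2]>160].mean(0))
cv2.imwrite("pics/w3.png",np.hstack([w[100:,100:430]]))
E
```

```text
{'clock': 8.7, 'joints': [-16.35, 12.44, 100.53, 0.01, 67.01, -104.47], 'tcp_pos': [546.34, -37.49, 142.84], 'orientation': [180.0, 0.02, 178.12], 'wrist_force': [-0.51, -0.38, 0.72], 'wrist_torque': [-0.04, 0.01, -0.02], 'width': 64.06}
ztop 173.18835796777842 [540.66814734 -38.54926502 172.73454991]
```

View pics/w3.png

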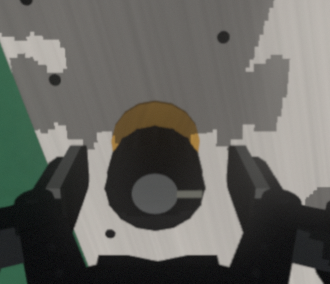

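The index mark stayed in line with the jaw (right), so the bolt turned the full 70°. The knob top went from 176.5 to 173.2. Winding back and regripping.

move_arm:
  increments:
    - [[0.1,-0.1,0,-10,-0.5],[0.1,-0.1,0,-20,-0.5],[0.1,-0.1,0,-30,-0.5],[0.1,-0.1,0,-40,-0.5],[0.1,-0.1,0,-50,-0.5],[0.1,-0.1,0,-60,-0.5],[0.1,-0.1,0,-69,-0.5],[0.1,-0.1,0,-69,-0.5]]

```text
clock: 9.8
tcp_pos: [545.2, -38.5, 142.8]
orientation: [-180.0, 0.0, -113.0]
wrist_force: [-0.2, -0.3, 0.7]
width: 63.9
```

move_arm:
  increments:
    - [[0,0,0,0,1],[0,0,0,0,1],[0,0,0,0,1],[0,0,0,0,1],[0,0,0,0,1],[0,0,0,0,1]]

```text
clock: 10.55
tcp_pos: [546.1, -39.0, 143.2]
orientation: [-179.9, 0.0, -112.9]
wrist_force: [5.7, -1.1, -0.3]
width: 39.6
```

```bash
python3 st.py
```

```text
{'clock': 10.55, 'joints': [-16.51, 12.32, 100.63, -0.0, 66.92, -173.57], 'tcp_pos': [546.1, -38.96, 143.23], 'orientation': [-179.87, 0.01, -112.93], 'wrist_force': [5.73, -1.05, -0.32], 'wrist_torque': [-0.29, -0.7, -0.07], 'width': 39.59}
```

move_arm:
  increments:
    - [[0,0,0.01,10,1],[0,0,0.02,20,1],[0,0,0.03,30,1],[0,0,0.05,40,1],[0,0,0.06,50,1],[0,0,0.07,60,1],[0,0,0.08,70,1],[0,0,0.09,80,1]]

```text
clock: 11.55
tcp_pos: [545.9, -38.6, 142.3]
orientation: [180.0, 0.1, 166.8]
wrist_force: [5.3, -0.6, 0.6]
width: 39.3
```

move_arm:
  increments:
    - [[0,0,0.01,10,1],[0,0,0.02,20,1],[0,0,0.03,30,1],[0,0,0.05,40,1],[0,0,0.06,50,1],[0,0,0.07,60,1],[0,0,0.08,70,1],[0,0,0.09,80,1]]

```text
clock: 12.55
tcp_pos: [546.3, -38.4, 141.5]
orientation: [179.9, -0.0, 86.8]
wrist_force: [6.0, 0.0, -0.6]
width: 39.5
```

```bash
python3 st.py
```

```text
{'clock': 12.55, 'joints': [-16.47, 12.46, 100.7, 0.06, 66.71, -13.25], 'tcp_pos': [546.25, -38.35, 141.46], 'orientation': [179.86, -0.02, 86.76], 'wrist_force': [5.96, 0.03, -0.65], 'wrist_torque': [0.09, -0.91, 0.09], 'width': 39.48}
```

move_arm:
  increments:
    - [[0,0,0.01,10,1],[0,0,0.02,20,1],[0,0,0.03,30,1],[0,0,0.05,40,1],[0,0,0.06,50,1],[0,0,0.07,60,1],[0,0,0.08,70,1],[0,0,0.09,80,1]]

```text
clock: 13.55
tcp_pos: [546.6, -38.6, 140.6]
orientation: [180.0, -0.2, 6.8]
wrist_force: [8.0, -0.8, -2.3]
width: 39.2
```

move_arm:
  increments:
    - [[0,0,0.01,10,1],[0,0,0.02,20,1],[0,0,0.03,30,1],[0,0,0.05,40,1],[0,0,0.06,50,1],[0,0,0.07,60,1],[0,0,0.08,70,1],[0,0,0.09,80,1]]

```text
clock: 14.55
tcp_pos: [546.3, -39.0, 139.7]
orientation: [-179.9, -0.1, -73.2]
wrist_force: [5.1, -2.0, -0.5]
width: 39.2
```

move_arm:
  increments:
    - [[0,0,0.01,10,1],[0,0,0.02,20,1],[0,0,0.02,27,1],[0,0,0.02,27,1],[0,0,0.02,27,1],[0,0,0.02,27,1]]

```text
clock: 15.3
tcp_pos: [546.2, -39.0, 139.3]
orientation: [-179.9, -0.0, -99.9]
wrist_force: [6.0, -2.0, -0.9]
width: 39.5
```

```bash
python3 st.py; python3 - <<'E'
from h import *
c=calibration("wrist");w,d=capture("wrist")
K=np.array(c["mtx"]);R=np.array(c["R"]);tt=np.array(c["t"]).ravel()
x0,y0,x1,y1=235,240,285,310
v,u=np.mgrid[y0:y1,x0:x1];p=cv2.undistortPoints(np.stack([u.ravel(),v.ravel()],1).astype(float)[:,None],K,np.array(c["D"]))[:,0]
z=d[y0:y1,x0:x1].ravel();X=(np.c_[p*z[:,None],z]-tt)@R
print("ztop",np.median(X[X[:,2]>155,2]))
cv2.imwrite("pics/w4.png",w)
E
```

```text
{'clock': 15.3, 'joints': [-16.51, 12.62, 100.78, 0.0, 66.47, 173.43], 'tcp_pos': [546.16, -38.96, 139.34], 'orientation': [-179.87, -0.01, -99.93], 'wrist_force': [5.96, -2.0, -0.94], 'wrist_torque': [-0.31, -0.85, -0.1], 'width': 39.55}
ztop 169.3576168676942
```

View pics/w4.png

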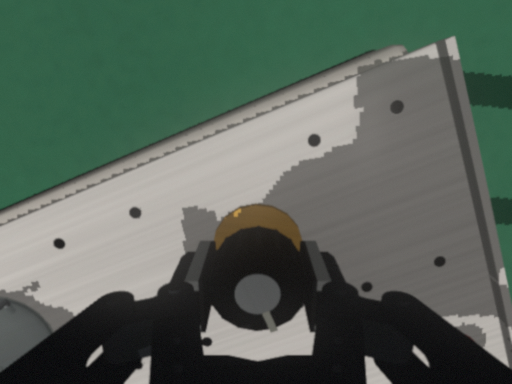

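The index mark points down-right at about 68° from the jaw line, where it should be after the 69° regrip, so the bolt followed the whole 347°. The knob top is at 169.4, which is 3.8 mm lower. Handing in.

```bash
python3 -c "
from h import *
print(job_done()); s=get_state(); print(s['clock'],s['width'],s['wrist_force'])"
```

```text
the job is handed in; nothing more can be done
None
the job is handed in; nothing more can be done
```

The loose bolt is started: I turned it back until it dropped, then turned it forward just under one full turn, and handed the job in with the fingers still gripping the knob. The job was handed in at about 15 s.

- **Which bolt:** the loose one was on the shaker's -y side, at about (545, -38) mm. My first grip was about 4 mm off centre, so I recentred and gripped again before turning.
- **Drop:** I turned it back 70°. The upward force on the tool vanished and the knob top went from 176.5 to 173.2 mm. A light push of up to 18 N then found it standing firm.
- **Forward turn:** I opened, wound the wrist back, gripped again and turned clockwise 347°. The knob top sank a further 3.8 mm to 169.4 mm, which fits a 4 mm thread.
- **Last checks:** the index mark stayed in line with the grip, so it did not slip. The fingers held the knob at 39.5 mm on a 20 N grip, with little vertical force.
- **Estimated final state:** about 5.2 to 5.6 rad forward and about 7.5 mm down, both inside the limits. These come from the arm's motion and the camera; I had no direct reading of the bolt's joints. The drop happened somewhere between 25° and 50° of the backward turn, which is why the turn is given as a range.
- **Not checked:** the tight bolt and the other objects were never approached, but I took no final picture of the whole scene to confirm they had not moved. The state reading I asked for after the hand-in was refused.

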